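Reset a bottle-labelling cradle and load the small bottle

ROBOT

A 6-joint arm with a two-finger parallel gripper is mounted at the origin on the work surface. World frame = base frame: x ahead of the robot, y to its left, z up, the work surface at z = 0. Lengths are in m, angles in degrees, forces in N, time in s.
With the tool pointing down it reaches from about 0.4 to 0.825 m from the base axis. Payload 7 kg.
Tool frame: the origin (TCP) lies between the finger pads; the fingertips stand 19 mm ahead of it and the grasp point (between the pads) is the TCP (r.tip_extent is the distance from the TCP to the fingertips, in m); z points along the fingers, y is the direction in which the jaws open and shut (so a half turn about z gives the same grasp; the last joint's range is limited). The gripper opens to 88 mm and grips with 3 to 60 N. Pads are 19 mm wide; open, the fingers measure 130 mm over their backs; the gripper's body (78 mm by 193 mm) begins 47 mm behind the grasp point.
Start: joints at [89.101, 20.546, 0.682, 0, -70.136, -16.507], TCP at [0.202, 0.644, 0.246] pointing down, gripper open.
Joint ranges: [-176.03, 176.03], [-82.01, 121.73], [-58.28, 71.71], [-173.87, 95.51], [-174.79, -0.11], [-173.66, 173.66]. Speed limits (degrees/s): [136.94, 136.94, 172.46, 180, 180, 180].

INTERFACE

Orientations are given as [roll, pitch, yaw] about the fixed x, y, z axes, in that order (R = Rz(yaw) Ry(pitch) Rx(roll)).
In Python, from plant import r, capture, workorder, spotter gives the robot as it stands.
- The arm moves only by the tool step_arm, never from a script. Its argument "motion" is a list of rows, each a list of 5 numbers: the finger opening in m, from 0 to 0.0876, then the shift along the tool's x, y, z in m, then the turn about the tool's z in rad. In form: [[grip, dx, dy, dz, roll], ...]. A call has 1 to 5 rows; each row is the pose to reach, as a shift and turn from the pose commanded when the call began, along the tool's axes at that moment; what a row does not reach only later rows make up. A row lasts 1/8 s, in which the tool goes at most 62.5 mm and 10.7 degrees, less where a joint would pass 70% of its speed; a pose out of reach is approached as far as the arm can. A call with a gripper value outside its range is refused whole. The fingers move at their own pace and stop on an object; "newtons" is the grip in N (left out, the last holds). Time passes only in rows, so rows that repeat a pose let the fingers close. It gives the time, the measured TCP pose, the force and the opening at its end, in the units of the state.
- r.get_state(): the state, without advancing time (a new reading comes with each control period).
- capture(name): name is "scene" or "top" or "wrist"; returns a dict with "image" (480x640x3 uint8, red, green, blue), "z_map" (480x640 float32, m along the optical axis (not along the pixel's ray), 0 where there is no reading), "fx", "fy", "cx", "cy" (pixels), "pose" (4x4, takes a point from camera to world coordinates). Camera axes: x right, y down, z forward; pixel columns grow to the right and rows downward; lengths in m; the calibration is good to about 2 mm. A picture is of the moment at which its call begins.
- workorder.close_job(): hands the job in, once; it reports no verdict.
Trained networks look in the newest picture that a camera, given by its name, has taken for a name from the list of things; names that differ only in an ending like _2 or _b are one class to them, and where a whole thing is asked for, a point or a joint stands for the part that bears it (a point fixed in the world has none). Each returns a list of dicts, best first, with "p" (0 to 1); they miss things now and then, are a little off and sometimes report something else, mostly with a low value. They report only what shows in the picture. A call takes as long as a camera call. They do not tell look-alikes from the thing itself.
- spotter.regions_of(camera, label): "mask" (480x640 bool, what is visible of it).
- spotter.tip_of(camera, label): "location" ([x, y, z] in m, in world coordinates, good to about 4 mm: a listed point, or the origin of a listed thing).
The state is a dict: "time_s": time; "joints": joint angles; "qd": joint speeds; "joint_torque": joint torques, N m; "tcp_pos": TCP position; "eef_rot": TCP orientation; "contact_force": force on the tool from outside, world axes, zero at the start; "moment": the same for the moment, N m; "gripper_width": finger opening in m.
Only numpy, scipy, OpenCV 4.12 (cv2) and the standard library are available. Lean on these libraries where they do the work, as an engineer would, in place of code of your own. Each camera call takes 0.05 s, during which the arm holds its last target.

TASK

The labelling cradle is still set for tall bottles; set it up for the small amber bottle. Press in the red spring button on the stop tube and slide the tube with its stop plate one hole towards the cradle's raised end, until the button pops out through that next hole. Then take the small unlabelled bottle out of the crate and lay it on the two rods, cap towards the raised end and base resting against the stop plate; do not drop it, and leave the tall bottles standing in the crate and the dropper bottle where it is.

Things in the scene. Friction and masses are not known exactly. Their poses are not given: they have to be found in the camera images.
- bed (a point): Sloping labelling cradle, fixed, green: where the middle of the small bottle (on its axis, half-way up) lies once laid properly, on the rods and against the stop one hole up. About 97 mm above the table. Axes: x up the slope (12 degrees) along the rods to the raised end, where the cap must point; y level, across; z square to the deck, up. Green deck top at z = -48 mm, under everything.
- rods (a point): Midway between the two parallel steel rods on which the bottle lies, at the height of their axes and half-way along them; same axes as bed. Each rod is 12 mm thick and 150 mm long, 17 mm either side (y). The cap sticks out past their upper ends, with only the low deck below it.
- cradle_base (a point): Centre of the cradle's green base plate on the table, level; x points to the raised end (as bed, but level). The plate and the sloping deck above it cover 210 mm along x and 210 mm along y. Nothing on it stands higher than 135 mm above the table.
- clamp_block (a point): Top centre of the dark block (18 x 34 x 62 mm tall) at the raised end that holds the fixed inner tube of the stop; same axes as bed.
- label_roll (a point): Centre of the roll of blank white labels (52 mm in diameter, 50 mm long, along x) on the far side of the rods from the stop tube; same axes as bed. Fixed obstacle.
- stop (a joint): Travel of the stop tube in m: 0 (within 0.5 mm) at the start, growing up the slope. Steel square tube, 26 x 26 x 110 mm, on a fixed inner tube. Its outer (-y) side has four 15 mm holes 25 mm apart, at -0.025, 0 (start), 0.025 (the next hole, wanted) and 0.050. Friction of 3 N holds it where it is left; with the button out in a hole it is locked to about 1.5 mm either way.
- button (a joint): Press of the spring button in m: 0 fully out, 0.006 level with the tube's face, 0.0095 at most. 3.5 N starts it, 6 N brings it level. Pinching the tube with a flat pad over the button presses it level; sliding the tube (some 10 N) then pushes its round end under the wall, where it reads about 0.008. It springs back below 0.002 in the next hole. It does not travel with the tube.
- stop_face (a point): Face of the dark stop plate that the bottle's base rests on, at the height of a seated bottle's axis; it moves with the stop. Same axes as bed. The plate, 5 mm thick, reaches from y = -93 to 19 mm and z = -17 to 17 mm. The stop tube runs 110 mm from here along +x, its axis at y = -80 mm, z = -5 mm.
- button_tip (a point): Outer tip of the red spring button (12 mm thick, round end) that stands 6 mm out of a hole in the side of the stop tube; same axes as bed. Pressing moves it along +y. The tube's axis is 19 mm from the unpressed tip along +y. The tube's underside is 30 mm above the deck; the nearer rod is 44 mm from the tube. At the start the tip is 60 mm up the slope from the stop face.
- small_bottle_mid (a point): Small amber glass bottle without a label, 0.2 to 0.4 kg, standing in one of the crate's four cells. On its axis, half-way up (75 mm over its base); z from base to cap. 150 mm tall: body 54 mm in diameter up to 84 mm, shoulder to 106 mm, neck 24 mm in diameter, wooden cap 29 mm in diameter from 122 to 150 mm above the base. Round: any roll will do.
- crate_floor (a point): Fixed open wooden crate, 198 x 198 mm outside, 180 mm tall, walls 9 mm: centre of its inner floor, 8 mm above the table, x and y along its sides. Low dividers (up to 78 mm above the table) part four 88 mm cells, centres 46 mm either side in x and y. Its rim stands 22 mm higher than the small bottle's top, so that bottle is reached only from nearly straight above.
- tall_bottle1_mid (a point): Tall dark bottle with a white label, 188 mm tall, 62 mm in diameter, wooden cap 29 mm in diameter on top; stands in a cell of the crate. Bystander. This point is on its axis half-way up; z runs up.
- tall_bottle2_mid (a point): Another such tall bottle (bystander).
- tall_bottle3_mid (a point): Another such tall bottle (bystander).
- dropper_bottle_mid (a point): Small dark dropper bottle with an amber bulb, 107 mm tall, 36 mm in diameter, on the table beside the cradle, 45 mm or more from the stop tube. Bystander. This point is 50 mm above its base; z runs up.
Things that resemble listed ones, but are neither listed nor needed, are in the scene too. Of the things that look like the part that bears small_bottle_mid, the middle-sized one is meant. What is shaped like the part that bears dropper_bottle_mid but pink is not meant.

How it is judged (in metres and radians):
On the way, in this order (a step that is already met when the one before it is completed fails the run):
1. the stop has been slid one hole up and the button has popped out through that hole (value of joint stop between 0.0225 and 0.0275 m and value of joint button below 0.002 m), for 0.2 s.
2. the small bottle lies on the rods against the stop (all of step 1 and x of small_bottle_mid in the frame of stop_face between 0.072 and 0.081 m and y of small_bottle_mid in the frame of bed between -0.006 and 0.006 m and z of small_bottle_mid in the frame of bed between -0.006 and 0.006 m and angle between the z axis of small_bottle_mid and the x axis of bed, either way round below 0.08 rad and angle between small_bottle_mid's own z axis and vertical below 1.5 rad), for 0.2 s.
At the end, for the whole second after the job is handed in: Stop locked one hole up (0.025 m, 2.5 mm either way; button less than 2 mm in); small bottle at rest on both rods (within 6 mm, 0.08 rad), cap to the raised end, base within 6 mm of the stop plate; tall and dropper bottles upright within 30 mm of where they stood (all of step 2 and linear speed of small_bottle below 0.02 m/s and distance of each of tall_bottle1_mid, tall_bottle2_mid, tall_bottle3_mid, dropper_bottle_mid from where it was at the start of the episode below 0.03 m and angle between each of tall_bottle1_mid, tall_bottle2_mid, tall_bottle3_mid, dropper_bottle_mid's own z axis and vertical below 0.2 rad); the robot touches nothing.
It fails at once if a bystander bottle is knocked over (angle between any of tall_bottle1_mid, tall_bottle2_mid, tall_bottle3_mid, dropper_bottle_mid's own z axis and vertical above 0.6 rad).
It fails at once if the small bottle is dropped (faster than 1 m/s) (linear speed of small_bottle above 1 m/s).
It also fails if it takes over 59 s, if anything falls off the work surface, if the arm or the gripper's body presses on something with over 40 N, if the wrist force passes 120 N, or if a joint passes its speed limit or range.

## Working session

There is one attempt and no reset: what is moved stays moved. The work goes in short steps, Python scripts to look and compute and a tool call to move; the robot and the scene stay as the last step left them, time stands still between calls to the robot, and variables do not carry over. Pictures are saved under pics/ and viewed, and the job is handed in when it is done.

Besides the shell and the picture viewer there is one more tool, called after ">>>" as name([rows], argument=value, ...), one row to a line, values as JSON. step_arm: Moves the arm, as the interface text tells. Its arguments: {"type":"object","properties":{"motion":{"type":"array","items":{"type":"array","items":{"type":"number"}}},"newtons":{"type":"number"}},"required":["motion"]}

```bash
ls; mkdir -p pics
python3 - <<'E'
from plant import r, capture, workorder, spotter
import cv2
print(r.get_state())
for n in ("scene","top"):
    c=capture(n); cv2.imwrite(f"pics/{n}0.png",c["image"][:,:,::-1]); print(n,c["fx"],c["fy"],c["cx"],c["cy"],c["pose"].round(3).tolist())
    for l in ["bed","rods","cradle_base","clamp_block","label_roll","stop_face","button_tip","small_bottle_mid","crate_floor","tall_bottle1_mid","dropper_bottle_mid"]:
        try:
            print(l,[(round(d["p"],2),[round(float(x),4) for x in d["location"]]) for d in spotter.tip_of(n,l)])
        except Exception as e: print(l,e)
E
```

```text
pics
{'time_s': 0.0, 'joints': array([ 8.90998161e+01,  2.05903413e+01,  6.35000153e-01, -2.02632171e-02,
       -7.01355449e+01, -1.65072626e+01]), 'qd': array([-0.06888194, -0.029224  ,  0.09648385,  0.06282756, -0.04648489,
       -0.03082705]), 'joint_torque': array([-4.48739020e-04, -5.82718492e+01,  2.93047822e+01,  6.99728340e+00,
        6.86799089e-03, -1.69589175e-04]), 'tcp_pos': array([0.20181762, 0.64365406, 0.24464387]), 'eef_rot': array([ 1.79907447e+02, -7.56283518e-03, -1.74143409e+01]), 'contact_force': array([ 0.25196177, -0.53536686, -0.65677624]), 'moment': array([-0.00113954,  0.00516274,  0.00669742]), 'gripper_width': 0.08783384556024085}
scene 528.8055450726654 528.8055450726654 313.5615297260903 242.020176461055 [[0.383, 0.631, -0.674, 1.381], [0.924, -0.251, 0.29, -0.378], [0.014, -0.734, -0.679, 0.997], [0.0, 0.0, 0.0, 1.0]]
bed [(0.64, [0.5307, 0.2, 0.098])]
rods [(0.65, [0.5394, 0.1597, 0.0603])]
cradle_base [(0.76, [0.5346, 0.1916, -0.0011])]
clamp_block [(0.69, [0.5865, 0.286, 0.1258]), (0.61, [0.5483, -0.2256, 0.1027])]
label_roll [(0.7, [0.468, 0.145
[... 631 characters left out ...]
3, 0.0764]), (0.34, [0.5499, -0.2249, 0.0969])]
rods [(0.82, [0.5367, 0.1562, 0.0585])]
cradle_base []
clamp_block [(0.64, [0.5816, 0.2869, 0.1263])]
label_roll [(0.98, [0.4708, 0.1514, 0.0736]), (0.46, [0.5467, 0.1017, 0.0773])]
stop_face [(0.81, [0.5479, 0.1005, 0.0779]), (0.57, [0.4918, -0.2515, 0.0171])]
button_tip [(0.55, [0.4943, -0.2532, 0.0161])]
small_bottle_mid [(0.91, [0.2823, -0.2547, 0.109]), (0.56, [0.4226, -0.2762, 0.0858]), (0.56, [0.3274, -0.4233, 0.0486]), (0.53, [0.6769, 0.3022, 0.055])]
crate_floor [(0.68, [0.4956, -0.2494, 0.0125])]
tall_bottle1_mid [(0.59, [0.5472, -0.2223, 0.0976])]
dropper_bottle_mid [(0.86, [0.7302, 0.3783, 0.0519]), (0.56, [0.6793, 0.3031, 0.0519])]
```

View pics/scene0.png

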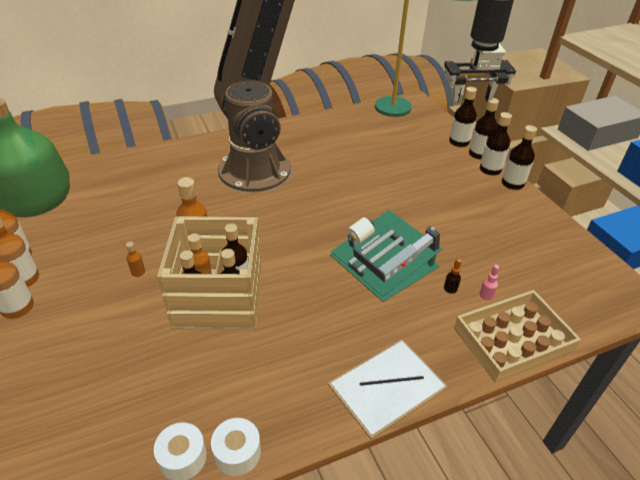

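View pics/top0.png

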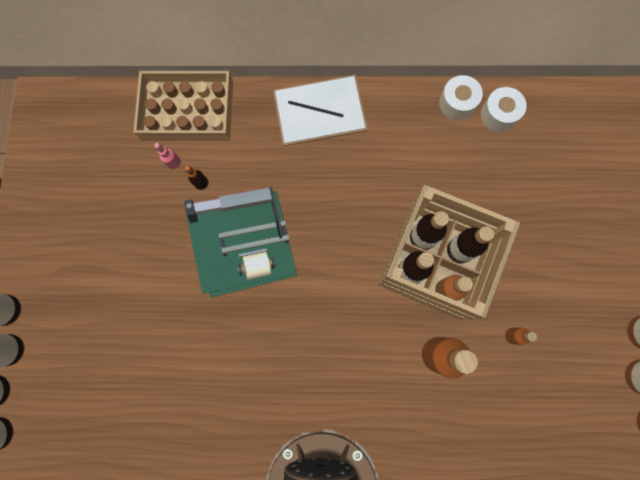

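The scene has three amber bottles: a big one at top (452,360), one in the crate at (457,287), and a tiny one at (523,337). The middle-sized one in the crate is the one I want. There are also two droppers: dark at (198,178), which is listed, and pink at (166,155), which isn't. I'll check close crops first.

```bash
cat > h.py <<'E'
import numpy as np, cv2
from plant import r, capture, workorder, spotter
def st(): 
    s=r.get_state(); return s
def toworld(c,u,v,z):
    p=np.array([(u-c["cx"])/c["fx"]*z,(v-c["cy"])/c["fy"]*z,z,1.0]); return (c["pose"]@p)[:3]
def cloud(c):
    v,u=np.mgrid[:480,:640]; z=c["z_map"]; P=np.stack([(u-c["cx"])/c["fx"]*z,(v-c["cy"])/c["fy"]*z,z],-1)
    return P@c["pose"][:3,:3].T+c["pose"][:3,3]
def project(c,p):
    q=np.linalg.inv(c["pose"])@np.r_[p,1]; return c["fx"]*q[0]/q[2]+c["cx"],c["fy"]*q[1]/q[2]+c["cy"]
def totool(dw,yaw):
    """world delta -> tool axes (tool down)"""
    y=np.radians(yaw); return np.array([np.cos(y)*dw[0]+np.sin(y)*dw[1],np.sin(y)*dw[0]-np.cos(y)*dw[1],-dw[2]])
E
python3 - <<'E'
import cv2
a=cv2.imread("pics/top0.png")
x=cv2.resize(a[180:330,370:550],(480,400)); y=cv2.resize(a[175:305,175:305],(400,400))
import numpy as np
cv2.imwrite("pics/crop0.png",np.hstack([x,y[:400]]))
E
```

```text
(no output)
```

>>> step_arm([
  [0.052, 0.052, 0.033, 0, 0.11],
  [0.052, 0.104, 0.065, 0, 0.22],
  [0.052, 0.156, 0.097, 0, 0.33],
  [0.052, 0.208, 0.13, 0, 0.44],
  [0.052, 0.26, 0.162, 0, 0.54],
])

```text
time_s: 1.82
tcp_pos: [0.4026, 0.4101, 0.246]
eef_rot: [-180.0, 0.0, -48.5]
contact_force: [0.5, 1.8, 0.2]
gripper_width: 0.0525
```

View pics/crop0.png

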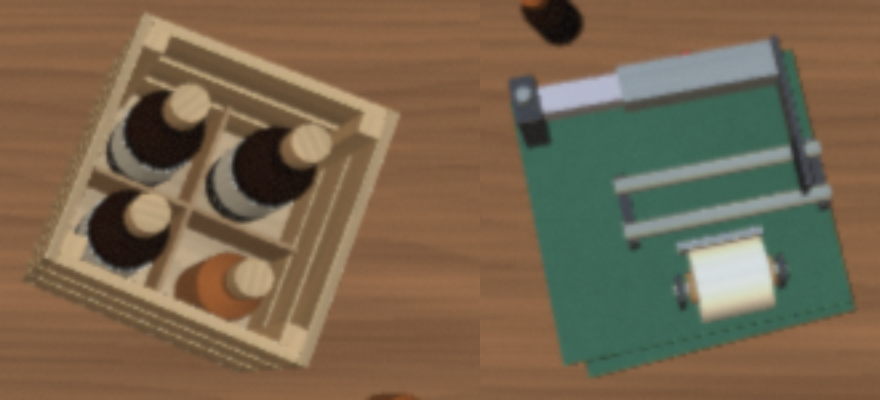

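The crop shows the amber, unlabelled bottle in the crate's lower-right cell. The red button is on the outer side of the tube at crop (685,52). I'll continue over the cradle.

>>> step_arm([
  [0.052, 0.061, 0, 0, 0.11],
  [0.052, 0.122, 0, 0, 0.22],
  [0.052, 0.183, 0, 0, 0.33],
  [0.052, 0.244, 0, 0, 0.44],
  [0.052, 0.305, 0.001, 0, 0.53],
])

```text
time_s: 2.45
tcp_pos: [0.6048, 0.1816, 0.2458]
eef_rot: [-180.0, 0.0, -78.9]
contact_force: [0.1, 0.9, -0.9]
gripper_width: 0.0523
```

Run:
```python
from h import *
s=st(); print(s["tcp_pos"],s["eef_rot"],s["joints"])
c=capture("wrist"); np.savez("w1.npz",**c); cv2.imwrite("pics/w1.png",c["image"][:,:,::-1]); print(c["pose"].round(3),c["z_map"].min(),c["z_map"].max())
for l in ["stop_face","button_tip","bed","rods","clamp_block"]:
    print(l,[(round(d["p"],2),np.round(d["location"],4)) for d in spotter.tip_of("wrist",l)])
```

```text
[0.60475031 0.18158905 0.2458403 ] [-1.79965062e+02  1.18225785e-02 -7.88849173e+01] [ 3.43986755e+01  1.64535999e+01 -5.17700901e+00  3.17514093e-03
 -6.83326249e+01 -2.32847678e+01]
[[-0.981 -0.187 -0.049  0.618]
 [-0.194  0.948  0.253  0.114]
 [-0.001  0.258 -0.966  0.386]
 [ 0.     0.     0.     1.   ]] 0.0 0.48137796
stop_face [(0.88, array([0.5527, 0.1046, 0.0727])), (0.46, array([0.5873, 0.2827, 0.1246]))]
button_tip [(0.4, array([0.6329, 0.1863, 0.0846]))]
bed [(0.86, array([0.5273, 0.1952, 0.0955]))]
rods [(0.88, array([0.5367, 0.1553, 0.0585]))]
clamp_block [(0.67, array([0.5906, 0.286 , 0.1204]))]
```

View pics/w1.png

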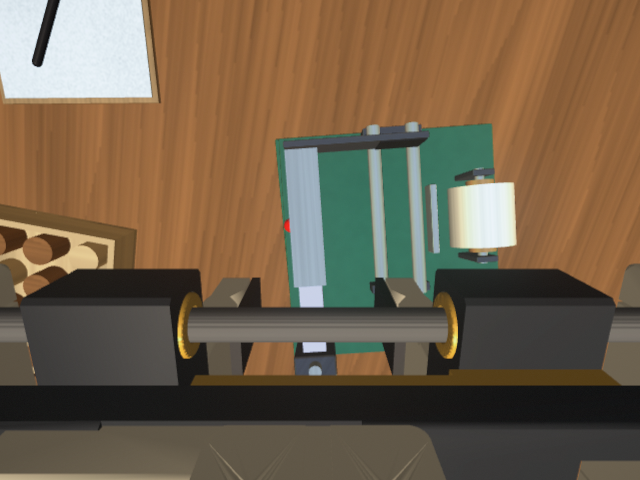

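The wrist view shows the tube at (305,215), the red button at (289,226), the stop plate at (357,140) and the rods at (377,205) and (416,205). Next I'll fit the tube and rods from depth.

Run:
```python
from h import *
c=dict(np.load("w1.npz")); P=cloud(c); im=c["image"].astype(int)
# tube top
def fit(poly,name,band=0.004):
    m=np.zeros((480,640),np.uint8); cv2.fillPoly(m,[np.array(poly)],1)
    Q=P[(m>0)&(c["z_map"]>0)]
    return Q
T=fit([(270,158),(335,158),(340,278),(275,278)],"tube")
T=T[T[:,2]>0.07]
A=np.c_[T[:,:2],np.ones(len(T))]; 
# robust plane
w=np.ones(len(T),bool)
for _ in range(6):
    k=np.linalg.lstsq(A[w],T[w,2],rcond=None)[0]; w=abs(A@k-T[:,2])<0.0025
Q=T[w]; print("plane",k,"slope deg",np.degrees(np.arctan(np.hypot(*k[:2]))),"uphill az",np.degrees(np.arctan2(k[1],k[0])),len(Q))
rect=cv2.minAreaRect((Q[:,:2]*1000).astype(np.float32)); print("rect mm",rect)
print("box",cv2.boxPoints(rect))
print("mean",Q.mean(0))
# rods
for n,poly in (("rodA",[(367,145),(386,145),(390,275),(371,275)]),("rodB",[(405,145),(422,145),(430,275),(412,275)])):
    R=fit(poly,n); 
    az=np.radians(101.1); ux=np.array([np.cos(az),np.sin(az)])
    R=R[R[:,2]>0.055]
    d,mean=None,R.mean(0)
    vx,vy,x0,y0=cv2.fitLine((R[:,:2]).astype(np.float32),cv2.DIST_HUBER,0,1e-4,1e-4).ravel()
    print(n,len(R),"dir",np.degrees(np.arctan2(vy,vx)),"mean",mean)
# red
red=(im[...,0]>140)&(im[...,1]<60)&(im[...,2]<60); v,u=np.nonzero(red); print("red px",u.mean(),v.mean(),np.median(P[red],0))
```

```text
plane [-0.05724086  0.20383424  0.09572285] slope deg 11.954075023544476 uphill az 105.68583846842319 3934
rect mm ((615.7345581054688, 174.57937622070312), (26.04688835144043, 95.5688705444336), 15.182217597961426)
box [[590.6514  217.28532]
 [615.6799  125.05202]
 [640.8177  131.87343]
 [615.78925 224.10674]]
mean [0.6158175  0.1741371  0.09596803]
rodA 1658 dir -75.01304 mean [0.55398244 0.16372808 0.06603492]
rodB 1654 dir -75.100204 mean [0.52088723 0.15789196 0.06604912]
red px 286.45 225.125 [0.62985972 0.18447642 0.08853215]
```

>>> step_arm([
  [0.052, 0.003, -0.009, 0.04, -0.07],
  [0.052, 0.003, -0.009, 0.08, -0.07],
  [0.052, 0.003, -0.009, 0.11, -0.07],
  [0.052, 0.003, -0.009, 0.14, -0.07],
  [0.052, 0.003, -0.009, 0.16, -0.07],
])

```text
time_s: 3.38
tcp_pos: [0.6116, 0.1834, 0.0844]
eef_rot: [179.9, -0.0, -74.5]
contact_force: [-0.5, 0.3, -0.1]
gripper_width: 0.0519
```

Run:
```python
from h import *
s=st(); print(s["tcp_pos"],s["eef_rot"],s["contact_force"])
c=capture("wrist"); np.savez("w2.npz",**c); cv2.imwrite("pics/w2.png",c["image"][:,:,::-1])
im=c["image"].astype(int);P=cloud(c)
red=(im[...,0]>140)&(im[...,1]<60)&(im[...,2]<60); v,u=np.nonzero(red); print("red px",u.mean(),v.mean(),np.median(P[red],0))
```

```text
[0.61164784 0.18342827 0.08442755] [ 1.79942892e+02 -8.16705035e-03 -7.45406330e+01] [-0.54915608  0.32365222 -0.12295704]
red px 272.3975903614458 302.65060240963857 [0.63036686 0.18201943 0.08758566]
```

View pics/w2.png

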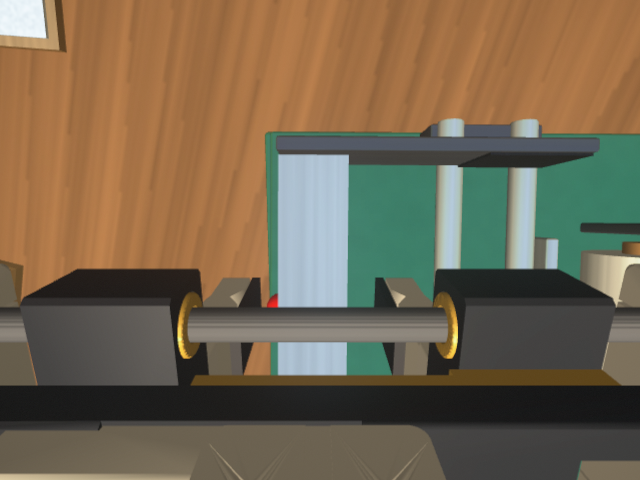

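>>> step_arm([
  [0.052, 0.004, -0.0015, 0, 0],
  [0.052, 0.004, -0.0015, 0, 0],
  [0.02, 0.004, -0.0015, 0, 0],
  [0.02, 0.004, -0.0015, 0, 0],
  [0.02, 0.004, -0.0015, 0, 0],
], newtons=35)

```text
time_s: 4.05
tcp_pos: [0.6161, 0.1787, 0.0862]
eef_rot: [-179.9, 0.0, -74.7]
contact_force: [-11.7, -0.6, 8.9]
gripper_width: 0.0274
```

>>> step_arm([
  [0.02, 0, 0, 0, 0],
  [0.02, -0.003, 0, -0.0006, 0],
  [0.02, -0.006, 0, -0.0013, 0],
  [0.02, -0.009, 0, -0.0019, 0],
  [0.02, -0.012, 0, -0.0026, 0],
])

```text
time_s: 4.68
tcp_pos: [0.6125, 0.1884, 0.0884]
eef_rot: [180.0, -0.1, -74.7]
contact_force: [2.2, -6.4, 1.2]
gripper_width: 0.0254
```

>>> step_arm([
  [0.02, -0.003, 0, -0.0006, 0],
  [0.02, -0.006, 0, -0.0013, 0],
  [0.02, -0.009, 0, -0.0019, 0],
  [0.02, -0.011, 0, -0.0023, 0],
  [0.02, -0.013, 0, -0.0028, 0],
])

```text
time_s: 5.3
tcp_pos: [0.6087, 0.2022, 0.0914]
eef_rot: [180.0, -0.0, -74.7]
contact_force: [-1.1, -4.5, 4.2]
gripper_width: 0.026
```

Run:
```python
from h import *
s=st(); print(s["tcp_pos"],s["contact_force"],s["gripper_width"])
c=capture("wrist"); np.savez("w3.npz",**c); cv2.imwrite("pics/w3.png",c["image"][:,:,::-1])
im=c["image"].astype(int);P=cloud(c)
red=(im[...,0]>140)&(im[...,1]<60)&(im[...,2]<60); v,u=np.nonzero(red); print(red.sum(),"red px",u.mean(),v.mean(),np.median(P[red],0),P[red][:,0].max())
```

```text
[0.60870927 0.20219207 0.09135957] [-1.08235016 -4.5209574   4.21788229] 0.02596190245176247
189 red px 278.21693121693124 258.4074074074074 [0.62983646 0.18436519 0.0883946 ] 0.6324238283492043
```

View pics/w3.png

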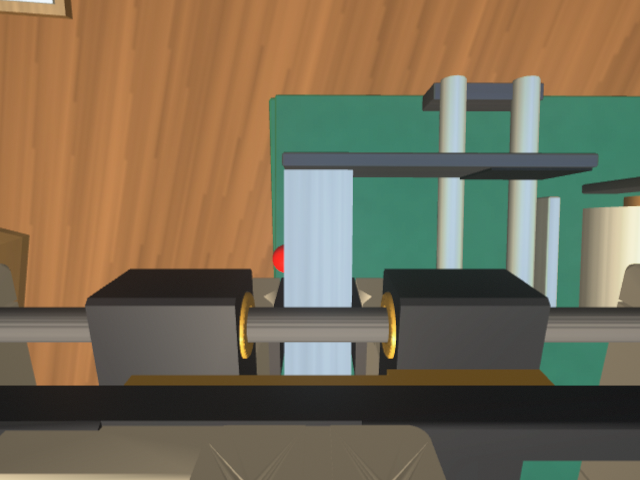

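The button shows fully out at (278,258) through the next hole. I'll release and rise.

>>> step_arm([
  [0.052, 0, 0, 0, 0],
  [0.052, 0, 0, 0, 0],
  [0.052, 0, 0, -0.05, 0],
  [0.052, 0, 0, -0.11, 0],
  [0.052, 0, 0, -0.17, 0],
], newtons=10)

```text
time_s: 5.98
tcp_pos: [0.6085, 0.2028, 0.2624]
eef_rot: [180.0, 0.0, -74.7]
contact_force: [0.7, 0.5, -1.0]
gripper_width: 0.052
```

Run:
```python
from h import *
s=st(); print(s["tcp_pos"],s["eef_rot"],s["contact_force"],s["gripper_width"],s["joints"])
c=capture("wrist"); np.savez("w4.npz",**c); cv2.imwrite("pics/w4.png",c["image"][:,:,::-1])
for l in ["stop_face","bed","rods"]:
    print(l,[(round(d["p"],2),np.round(d["location"],4)) for d in spotter.tip_of("wrist",l)])
c=capture("top"); np.savez("t1.npz",**c); cv2.imwrite("pics/t1.png",cv2.resize(c["image"][180:330,370:550,::-1],(720,600)))
for l in ["crate_floor","small_bottle_mid","tall_bottle1_mid"]:
    print(l,[(round(d["p"],2),np.round(d["location"],4)) for d in spotter.tip_of("top",l)])
P=cloud(c); np.save("P.npy",P)
m=(P[...,2]>0.14)&(P[...,2]<0.205)&(abs(P[...,0]-.49)<.15)&(abs(P[...,1]+.25)<.15)
rim=m&(abs(P[...,2]-.18)<0.006)
Q=P[rim]; print("rim",len(Q),cv2.minAreaRect((Q[:,:2]*1000).astype(np.float32)))
cap=m&(abs(P[...,2]-.158)<0.006); print("cap158",cap.sum())
n,lab,stt,cen=cv2.connectedComponentsWithStats(cap.astype(np.uint8))
for i in range(1,n):
    if stt[i,4]>25: print(stt[i],cen[i],np.median(P[lab==i],0))
```

```text
[0.60852282 0.2027717  0.26236075] [ 1.79962171e+02  4.94408743e-03 -7.46908634e+01] [ 0.66848467  0.54961968 -1.04892761] 0.05203814486841358 [ 3.58176540e+01  1.68829144e+01 -2.38869601e+00 -1.89415875e-02
 -7.07620895e+01 -2.05022693e+01]
stop_face [(0.78, array([0.544 , 0.1276, 0.0786]))]
bed [(0.96, array([0.5276, 0.1926, 0.0991]))]
rods [(0.64, array([0.5387, 0.1575, 0.0577]))]
crate_floor [(0.87, array([ 0.4906, -0.2506,  0.0118]))]
small_bottle_mid [(0.67, array([ 0.3293, -0.4223,  0.0527])), (0.65, array([ 0.4247, -0.2747,  0.0867])), (0.58, array([ 0.2844, -0.2561,  0.1077]))]
tall_bottle1_mid [(0.89, array([ 0.552 , -0.2203,  0.0978]))]
rim 2337 ((490.6600646972656, -251.48316955566406), (199.0289306640625, 198.6293182373047), 67.46088409423828)
cap158 670
[433 196  76 107 311] [481.45659164 236.05466238] [ 0.54498148 -0.32198068  0.15777067]
[385 277  55  24  59] [411.6440678  288.54237288] [ 0.41672542 -0.17120208  0.15823353]
[458 277  15  15 174] [464.75287356 283.9137931 ] [ 0.42618909 -0.27578037  0.15678853]
```

View pics/w4.png

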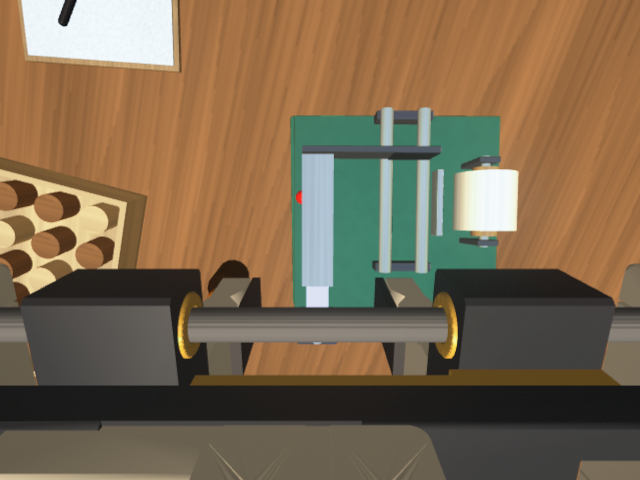

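View pics/t1.png

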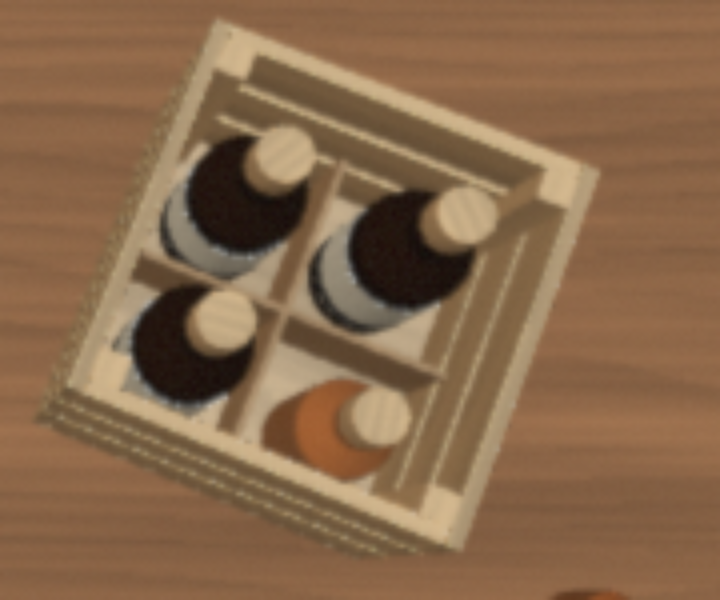

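The stop is one hole up with the button out at (301,197). Next I'll check the tall caps against the gripper body for each jaw yaw.

Run:
```python
from h import *
P=np.load("P.npy")
m=(abs(P[...,2]-.196)<0.006)&(abs(P[...,0]-.49)<.15)&(abs(P[...,1]+.25)<.15)
n,lab,stt,cen=cv2.connectedComponentsWithStats(m.astype(np.uint8))
b=np.array([.4262,-.2758])
for i in range(1,n):
    if stt[i,4]>25:
        q=np.median(P[lab==i],0); 
        print(cen[i],q)
        for yaw in (-67.5,-157.5):
            print(yaw,totool(np.r_[q[:2]-b,0],yaw)[:2].round(4))
t=np.array([.426,-.276,.28]); s=np.array([.6085,.2028,.2624])
print(totool(t-s,-74.7))
# bed frame estimates
c=dict(np.load("w4.npz")); Q=cloud(c)
def fit(poly,lo):
    k=np.zeros((480,640),np.uint8); cv2.fillPoly(k,[np.array(poly)],1); R=Q[(k>0)&(Q[...,2]>lo)]; return R
for nme,poly in (("A",[(378,175),(395,175),(396,260),(380,260)]),("B",[(415,175),(432,175),(432,260),(416,260)])):
    R=fit(poly,.058); d=cv2.fitLine(R[:,:2].astype(np.float32),cv2.DIST_HUBER,0,1e-4,1e-4).ravel()
    az=np.radians(105.1); 
    k=np.polyfit(R[:,:2]@[np.cos(az),np.sin(az)],R[:,2],1)
    print(nme,len(R),np.degrees(np.arctan2(d[1],d[0])),R.mean(0),"slope",np.degrees(np.arctan(k[0])))
R=fit([(304,170),(332,170),(332,270),(304,270)],.075)
print("tube",cv2.minAreaRect((R[:,:2]*1000).astype(np.float32)),R.mean(0))
# plate top edge
R=fit([(302,146),(440,146),(440,160),(302,160)],.06); R=R[R[:,2]>R[:,2].max()-.012]; print("plate",cv2.minAreaRect((R[:,:2]*1000).astype(np.float32)),R[:,2].max(),R.mean(0))
# rod ends: components along az for points with rod height
```

```text
[440.87709497 218.63128492] [ 0.54612573 -0.22532645  0.19450694]
-67.5 [-0.0007 -0.1301]
-157.5 [-0.1301  0.0007]
[486.12154696 233.5801105 ] [ 0.51753154 -0.30874203  0.19455596]
-67.5 [ 0.0654 -0.0718]
-157.5 [-0.0718 -0.0654]
[425.99453552 259.81420765] [ 0.46680063 -0.19509542  0.19458169]
-67.5 [-0.059  -0.0684]
-157.5 [-0.0684  0.059 ]
[ 0.41367326  0.30237415 -0.0176    ]
A 1101 -73.69057 [0.54937841 0.18405851 0.07363454] slope -16.604223483633156
B 1108 -73.910645 [0.5165046  0.17572598 0.07093309] slope 2.6075070380392815
tube ((612.020263671875, 186.5484619140625), (23.490745544433594, 104.60697937011719), 15.3223876953125) [0.60916336 0.19711764 0.10235446]
plate ((626.6663818359375, 136.33016967773438), (0.0, 0.0), 0.0) 0.40252851580258514 [0.62666636 0.13633017 0.40252852]
```

>>> step_arm([
  [0.052, 0.041, 0.03, -0.004, 0.145],
  [0.052, 0.083, 0.06, -0.008, 0.29],
  [0.052, 0.124, 0.091, -0.012, 0.435],
  [0.052, 0.166, 0.121, -0.018, 0.58],
  [0.052, 0.207, 0.151, -0.018, 0.72],
])

```text
time_s: 7.0
tcp_pos: [0.517, -0.0383, 0.2784]
eef_rot: [180.0, -0.0, -116.2]
contact_force: [1.4, 0.1, -0.3]
gripper_width: 0.0517
```

>>> step_arm([
  [0.052, 0.051, -0.005, 0, 0.145],
  [0.052, 0.102, -0.009, 0, 0.29],
  [0.052, 0.153, -0.014, 0, 0.435],
  [0.052, 0.204, -0.018, 0, 0.58],
  [0.052, 0.254, -0.0225, 0, 0.72],
])

```text
time_s: 7.62
tcp_pos: [0.4258, -0.2764, 0.278]
eef_rot: [179.9, -0.1, -157.5]
contact_force: [0.7, -0.3, 0.7]
gripper_width: 0.0515
```

Run:
```python
from h import *
s=st(); print(s["tcp_pos"],s["eef_rot"],s["joints"].round(1))
c=capture("wrist"); np.savez("w5.npz",**c); cv2.imwrite("pics/w5.png",c["image"][:,:,::-1])
P=cloud(c)
m=(abs(P[...,2]-.158)<0.006)&(abs(P[...,0]-.426)<.04)&(abs(P[...,1]+.276)<.04)
print(m.sum(), np.median(P[m],0) if m.any() else 0)
```

```text
[ 0.42575941 -0.27642994  0.2780418 ] [ 1.79948173e+02 -7.35183525e-02 -1.57465281e+02] [-10.8   3.5 -17.   -0.  -69.6 -56.7]
1197 [ 0.42614711 -0.27558626  0.15882982]
```

View pics/w5.png

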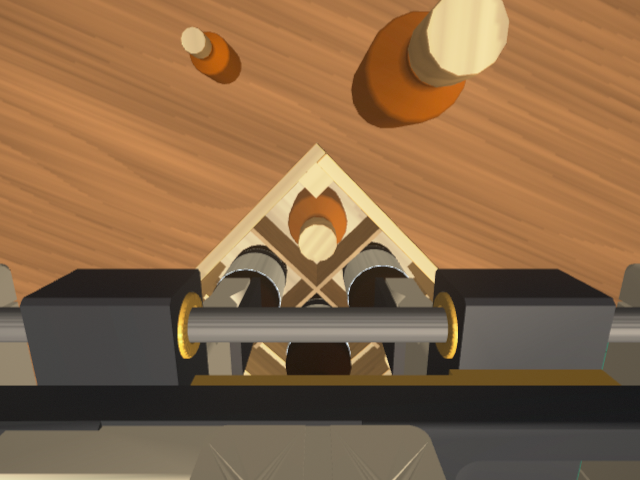

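The wrist view shows the amber bottle's cap at (318,242), centred between the fingers. The tall caps sit to either side, clear of the body. Descending.

>>> step_arm([
  [0.052, 0, -0.001, 0.035, 0],
  [0.052, 0, -0.001, 0.07, 0],
  [0.052, 0, -0.001, 0.1, 0],
  [0.052, 0, -0.001, 0.12, 0],
  [0.052, 0, -0.001, 0.132, 0],
])

```text
time_s: 8.3
tcp_pos: [0.4281, -0.2763, 0.1461]
eef_rot: [-180.0, 0.0, -157.2]
contact_force: [4.2, -2.1, 4.2]
gripper_width: 0.0517
```

>>> step_arm([
  [0.02, 0, 0, 0, 0],
  [0.02, 0, 0, 0, 0],
  [0.02, 0, 0, 0, 0],
  [0.02, 0, 0, 0, 0],
], newtons=15)

```text
time_s: 8.8
tcp_pos: [0.4269, -0.2759, 0.1471]
eef_rot: [180.0, -0.0, -157.2]
contact_force: [-0.3, -0.2, -0.2]
gripper_width: 0.0288
```

>>> step_arm([
  [0.02, 0, 0, -0.02, 0],
  [0.02, 0, 0, -0.055, 0],
  [0.02, 0, 0, -0.1, 0],
  [0.02, 0, 0, -0.145, 0],
  [0.02, 0, 0, -0.18, 0],
])

```text
time_s: 9.43
tcp_pos: [0.427, -0.2759, 0.3289]
eef_rot: [-180.0, 0.1, -157.2]
contact_force: [0.5, -0.2, -2.0]
gripper_width: 0.0287
```

>>> step_arm([
  [0.02, 0, 0, -0.02, 0],
  [0.02, 0, 0, -0.035, 0],
  [0.02, 0, 0, -0.045, 0],
])

```text
time_s: 9.8
tcp_pos: [0.4271, -0.2759, 0.3722]
eef_rot: [180.0, -0.0, -157.2]
contact_force: [0.0, -0.5, -2.7]
gripper_width: 0.0289
```

Run:
```python
from h import *
s=st(); print(s["tcp_pos"],s["eef_rot"],s["joints"].round(1),s["contact_force"],s["moment"],s["gripper_width"])
c=capture("scene"); cv2.imwrite("pics/s1.png",c["image"][:,:,::-1])
```

```text
[ 0.42706444 -0.27588638  0.37220388] [ 1.79974260e+02 -9.10982578e-03 -1.57207713e+02] [-10.7   1.2  -7.4  -0.  -81.5 -56.5] [ 0.00351482 -0.47310155 -2.69989667] [ 0.03920363 -0.17903763  0.02598859] 0.028882251664480305
```

View pics/s1.png

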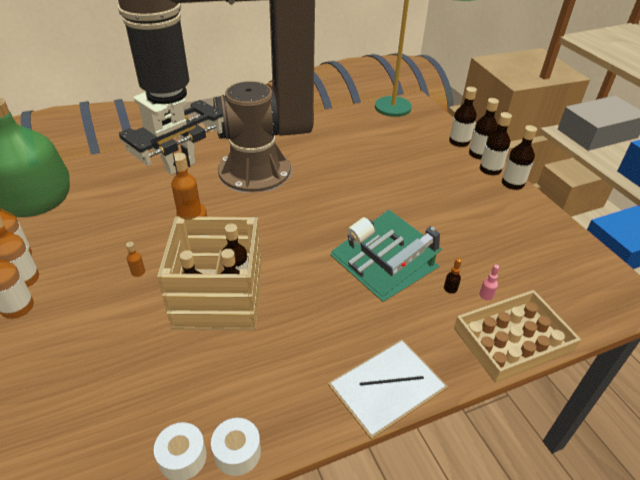

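The bottle hangs in the grip at scene (185,190), and the force reads 2.7 N. Now carrying it to the cradle, high.

>>> step_arm([
  [0.02, -0.015, 0.02, 0, -0.1],
  [0.02, -0.04, 0.053, 0, -0.25],
  [0.02, -0.07, 0.092, 0, -0.4],
  [0.02, -0.102, 0.134, 0, -0.56],
  [0.02, -0.135, 0.177, 0, -0.72],
])

```text
time_s: 10.48
tcp_pos: [0.483, -0.059, 0.3713]
eef_rot: [180.0, -0.0, -115.7]
contact_force: [1.5, -0.4, -1.7]
gripper_width: 0.0287
```

>>> step_arm([
  [0.02, -0.055, 0.011, 0, -0.16],
  [0.02, -0.108, 0.022, 0, -0.32],
  [0.02, -0.155, 0.032, 0, -0.48],
  [0.02, -0.195, 0.04, 0, -0.62],
  [0.02, -0.217, 0.044, 0, -0.717],
])

```text
time_s: 11.1
tcp_pos: [0.5385, 0.1558, 0.3705]
eef_rot: [179.9, -0.0, -74.6]
contact_force: [0.1, 0.1, -2.1]
gripper_width: 0.0284
```

>>> step_arm([
  [0.02, 0, 0, 0.03, 0],
  [0.02, 0, 0, 0.07, 0],
  [0.02, 0, 0, 0.1, 0],
  [0.02, 0, 0, 0.12, 0],
  [0.02, 0, 0, 0.12, 0],
])

```text
time_s: 11.72
tcp_pos: [0.5374, 0.1532, 0.2496]
eef_rot: [179.7, -0.1, -74.9]
contact_force: [-0.0, -0.0, -1.6]
gripper_width: 0.0284
```

Run:
```python
from h import *
s=st(); print(s["tcp_pos"],s["eef_rot"],s["joints"].round(1),s["contact_force"],s["moment"],s["gripper_width"])
c=capture("scene"); cv2.imwrite("pics/s2.png",cv2.resize(c["image"][130:310,300:500,::-1],(660,594)))
c=capture("wrist"); cv2.imwrite("pics/w6.png",c["image"][:,:,::-1])
```

```text
[0.53740832 0.15322447 0.24961497] [ 1.79728633e+02 -7.22908317e-02 -7.48868961e+01] [ 36.    9.6 -13.6  -0.  -67.  -20.8] [-0.01316672 -0.03565998 -1.61318063] [ 0.12080874 -0.00017893 -0.03929277] 0.028365396257572728
```

View pics/s2.png

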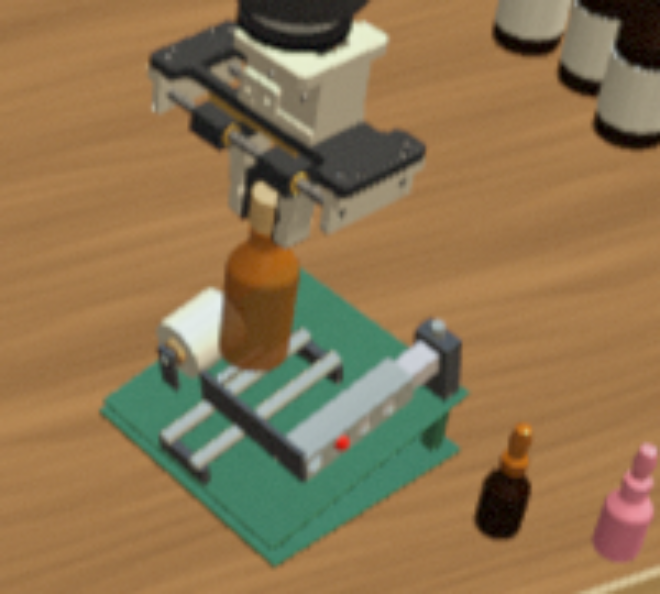

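View pics/w6.png

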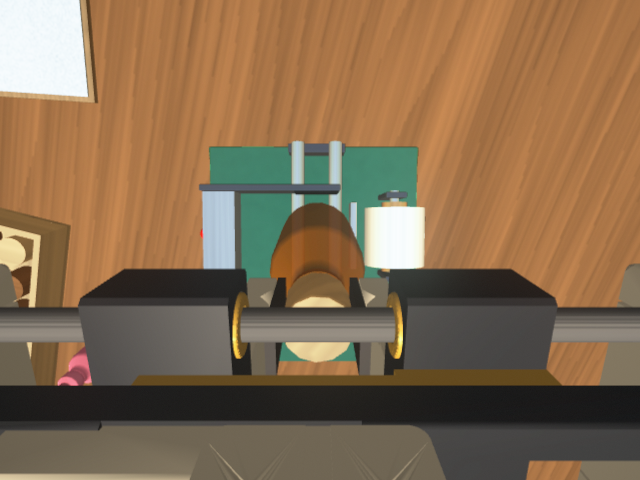

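The bottle hangs upright, centred over the rods (rod midline at u=317, bottle at 317) and in front of the stop plate. I'll lower it to contact.

>>> step_arm([
  [0.02, -0.005, 0, 0.015, 0],
  [0.02, -0.005, 0, 0.03, 0],
  [0.02, -0.005, 0, 0.036, 0],
  [0.02, -0.005, 0, 0.038, 0],
  [0.02, -0.005, 0, 0.04, 0],
])

```text
time_s: 12.45
tcp_pos: [0.5375, 0.1587, 0.2122]
eef_rot: [-180.0, 0.0, -74.9]
contact_force: [-0.3, 0.3, -2.8]
gripper_width: 0.0287
```

>>> step_arm([
  [0.02, 0, 0, 0.001, 0],
  [0.02, 0, 0, 0.002, 0],
  [0.02, 0, 0, 0.003, 0],
  [0.02, 0, 0, 0.004, 0],
])

```text
time_s: 12.95
tcp_pos: [0.5374, 0.1586, 0.2081]
eef_rot: [-180.0, -0.0, -74.9]
contact_force: [-0.7, -1.1, 1.5]
gripper_width: 0.0286
```

>>> step_arm([
  [0.02, 0, 0, 0.001, 0],
  [0.02, -0.004, 0, 0.001, 0],
  [0.02, -0.008, 0, 0.001, 0],
  [0.02, -0.012, 0, 0.001, 0],
  [0.02, -0.016, 0, 0, 0],
], newtons=10)

```text
time_s: 13.58
tcp_pos: [0.5336, 0.1743, 0.2087]
eef_rot: [-179.9, -0.0, -74.9]
contact_force: [0.4, -1.7, 1.1]
gripper_width: 0.0286
```

Run:
```python
from h import *
s=st(); print(s["tcp_pos"],s["contact_force"],s["moment"],s["gripper_width"])
c=capture("scene"); cv2.imwrite("pics/s3.png",cv2.resize(c["image"][130:310,300:500,::-1],(660,594)))
```

```text
[0.53356519 0.17431238 0.20874024] [ 0.39654793 -1.68255072  1.11386857] [-0.36368013 -0.23198821 -0.01993966] 0.028598225190309502
```

View pics/s3.png

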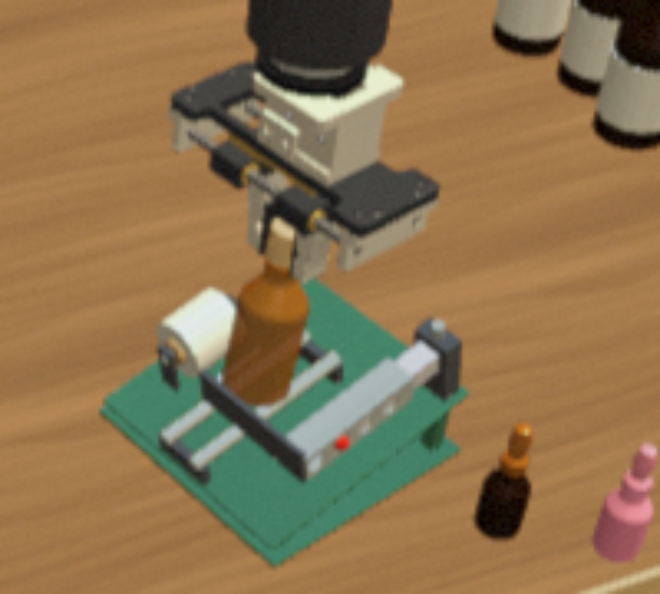

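It's pivoting on its base edge as planned. I'll continue the arc.

>>> step_arm([
  [0.02, -0.009, 0, 0, 0],
  [0.02, -0.019, 0, 0, 0],
  [0.02, -0.029, 0, 0.001, 0],
  [0.02, -0.041, 0, 0.004, 0],
  [0.02, -0.053, 0, 0.008, 0],
])

```text
time_s: 14.25
tcp_pos: [0.519, 0.2263, 0.1997]
eef_rot: [-180.0, 0.0, -74.9]
contact_force: [0.7, -0.5, 1.7]
gripper_width: 0.029
```

Run:
```python
from h import *
s=st(); print(s["tcp_pos"],s["contact_force"],s["moment"],s["gripper_width"])
c=capture("scene"); cv2.imwrite("pics/s4.png",cv2.resize(c["image"][130:310,300:500,::-1],(660,594)))
```

```text
[0.51899377 0.22626865 0.19966944] [ 0.74817992 -0.53972823  1.65514045] [-0.04063579 -0.27419432  0.01209664] 0.028962609981171634
```

View pics/s4.png

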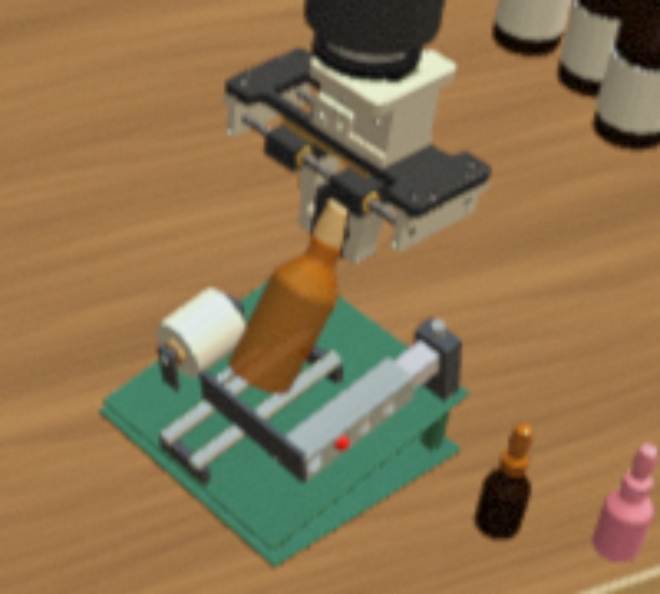

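>>> step_arm([
  [0.02, -0.011, 0, 0.005, 0],
  [0.02, -0.022, 0, 0.01, 0],
  [0.02, -0.0325, 0, 0.017, 0],
  [0.02, -0.042, 0, 0.0245, 0],
  [0.02, -0.0515, 0, 0.033, 0],
])

```text
time_s: 14.92
tcp_pos: [0.5055, 0.2755, 0.1662]
eef_rot: [180.0, -0.0, -74.9]
contact_force: [0.4, 0.2, -0.0]
gripper_width: 0.0291
```

Run:
```python
from h import *
s=st(); print(s["tcp_pos"],s["contact_force"],s["moment"],s["gripper_width"])
c=capture("scene"); cv2.imwrite("pics/s5.png",cv2.resize(c["image"][130:310,300:500,::-1],(660,594)))
```

```text
[0.50553079 0.27551705 0.16623165] [ 0.41875601  0.19440423 -0.04065453] [-0.11995423 -0.16857509  0.00323096] 0.029082252670120788
```

View pics/s5.png

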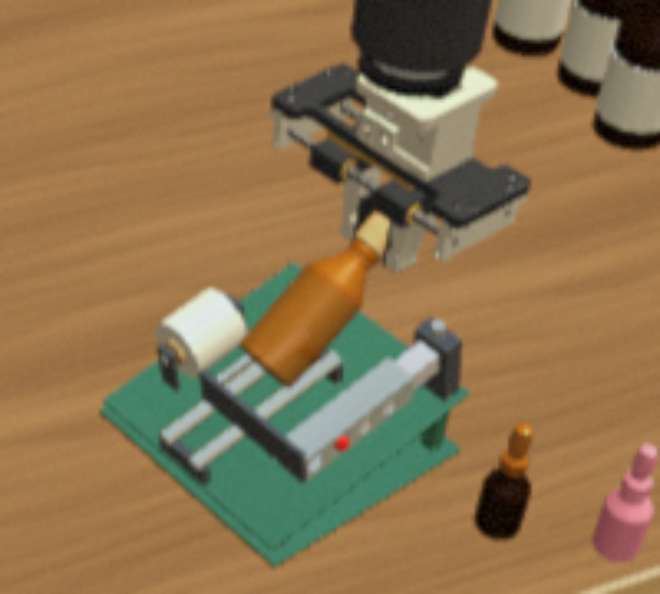

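>>> step_arm([
  [0.02, -0.008, 0, 0.009, 0],
  [0.02, -0.016, 0, 0.019, 0],
  [0.02, -0.022, 0, 0.029, 0],
  [0.02, -0.028, 0, 0.04, 0],
  [0.02, -0.028, 0, 0.04, 0],
])

```text
time_s: 15.6
tcp_pos: [0.4981, 0.302, 0.1258]
eef_rot: [179.9, -0.1, -74.8]
contact_force: [0.1, -0.0, -1.1]
gripper_width: 0.0288
```

Run:
```python
from h import *
s=st(); print(s["tcp_pos"],s["contact_force"],s["moment"],s["gripper_width"])
c=capture("scene"); cv2.imwrite("pics/s6.png",cv2.resize(c["image"][130:310,300:500,::-1],(660,594)))
```

```text
[0.49807615 0.30200481 0.12578931] [ 0.10172462 -0.02159753 -1.12891598] [-0.18116587 -0.33347723  0.09598182] 0.028757595447398664
```

View pics/s6.png

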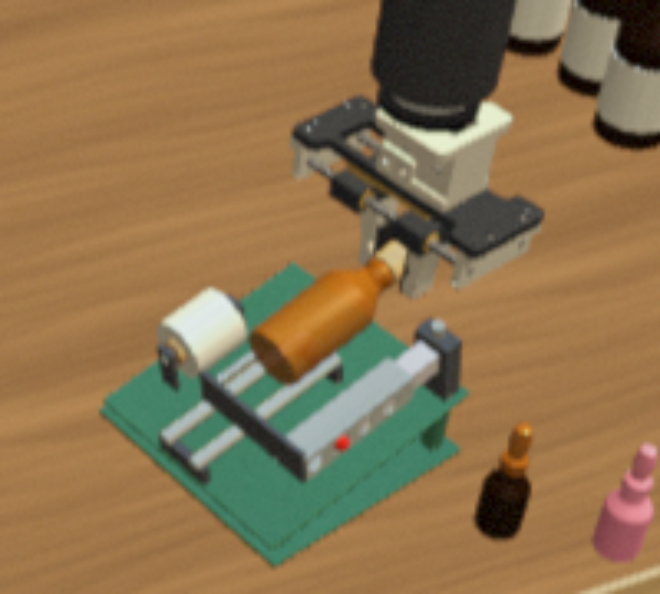

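Nearly laid, with the base about 50 mm above the plate. Sliding it down the slope.

>>> step_arm([
  [0.02, 0.006, 0, 0.002, 0],
  [0.02, 0.014, 0, 0.004, 0],
  [0.02, 0.023, 0, 0.006, 0],
  [0.02, 0.032, 0, 0.009, 0],
  [0.02, 0.04, 0, 0.0115, 0],
])

```text
time_s: 16.27
tcp_pos: [0.5092, 0.2627, 0.1154]
eef_rot: [-180.0, 0.0, -74.9]
contact_force: [-0.6, 1.4, 0.4]
gripper_width: 0.0286
```

Run:
```python
from h import *
s=st(); print(s["tcp_pos"],s["contact_force"],s["moment"],s["gripper_width"])
c=capture("scene"); cv2.imwrite("pics/s7.png",cv2.resize(c["image"][130:310,300:500,::-1],(660,594)))
c=capture("wrist"); cv2.imwrite("pics/w7.png",c["image"][:,:,::-1])
```

```text
[0.50920411 0.26265097 0.1154004 ] [-0.63756559  1.36664512  0.35307593] [0.34027521 0.04504645 0.01484114] 0.028639432952452373
```

View pics/s7.png

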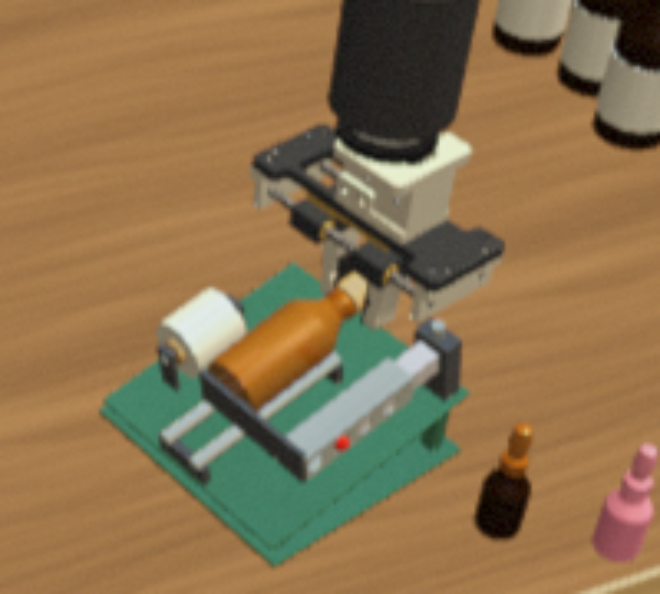

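View pics/w7.png

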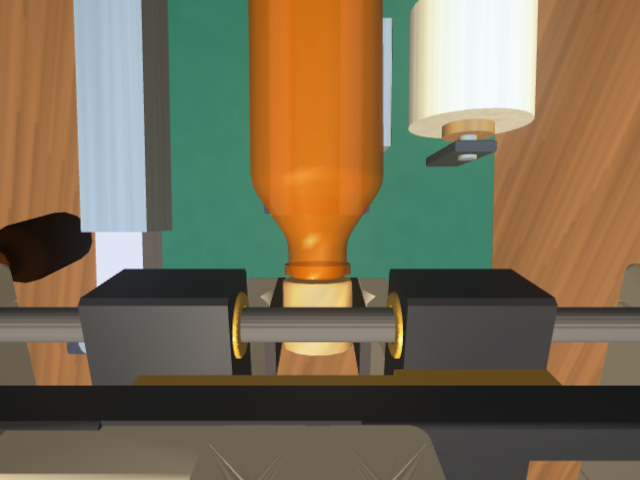

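>>> step_arm([
  [0.02, 0.002, 0, 0.002, 0],
  [0.02, 0.004, 0, 0.003, 0],
  [0.02, 0.006, 0, 0.004, 0],
  [0.02, 0.006, 0, 0.005, 0],
  [0.02, 0.006, 0, 0.005, 0],
])

```text
time_s: 17.0
tcp_pos: [0.5108, 0.2577, 0.1107]
eef_rot: [-180.0, -0.0, -74.9]
contact_force: [0.1, -0.5, 1.1]
gripper_width: 0.029
```

```bash
cat > chk.py <<'E'
from h import *
import sys
n=sys.argv[1]
s=st(); print(s["tcp_pos"],s["contact_force"],s["moment"],s["gripper_width"])
c=capture("scene"); cv2.imwrite(f"pics/s{n}.png",cv2.resize(c["image"][170:300,320:460,::-1],(646,600)))
for l in ["small_bottle_mid","bed","stop_face"]:
    print(l,[(round(d["p"],2),np.round(d["location"],4)) for d in spotter.tip_of("scene",l)])
c=capture("wrist"); cv2.imwrite(f"pics/w{n}.png",c["image"][:,:,::-1]); np.savez(f"w{n}.npz",**c)
P=cloud(c); im=c["image"].astype(int)
m=(im[...,0]>110)&(im[...,2]<70)&(im[...,0]-im[...,1]>50)&(P[...,2]>.07)&(abs(P[...,0]-.535)<.06)
Q=P[m]; az=np.radians(105.2); sf=np.array([.5467,.1247])
h=(Q[:,:2]-sf)@[np.cos(az),np.sin(az)]; a=(Q[:,:2]-sf)@[np.sin(az),-np.cos(az)]
print("amber n",m.sum(),"h",h.min() if len(h) else 0,h.max())
# ridge: for bins of h in body take max z
hb=np.arange(.02,.08,.01); zz=[np.percentile(Q[(h>b)&(h<b+.01),2],97) if ((h>b)&(h<b+.01)).sum()>20 else np.nan for b in hb]
print("ridge",np.round(zz,4)); ok=~np.isnan(zz)
if ok.sum()>2:
    k=np.polyfit((hb+.005)[ok],np.array(zz)[ok],1); print("slope deg",np.degrees(np.arctan(k[0])))
cen=[(a[(h>b)&(h<b+.01)].min()+a[(h>b)&(h<b+.01)].max())/2 for b in hb if ((h>b)&(h<b+.01)).sum()>20]; print("lateral",np.round(cen,4))
E
python3 chk.py 8
```

```text
[0.5107911  0.25772742 0.11065673] [ 0.09344492 -0.52141456  1.14042639] [ 0.11925554 -0.45803779  0.03148259] 0.028959871050267542
small_bottle_mid [(0.92, array([ 0.2868, -0.2526,  0.1111])), (0.71, array([0.531 , 0.1943, 0.0982])), (0.64, array([ 0.3292, -0.4262,  0.0515]))]
bed [(0.75, array([0.5298, 0.1989, 0.097 ]))]
stop_face [(0.91, array([0.5441, 0.1274, 0.0802]))]
amber n 31814 h 0.018980595587718915 0.1238184625080435
ridge [0.1155 0.1175 0.1195 0.1217 0.2508 0.1257]
slope deg 52.3104889835968
lateral [0.0008 0.0009 0.0009 0.0011 0.001  0.001 ]
```

View pics/s8.png

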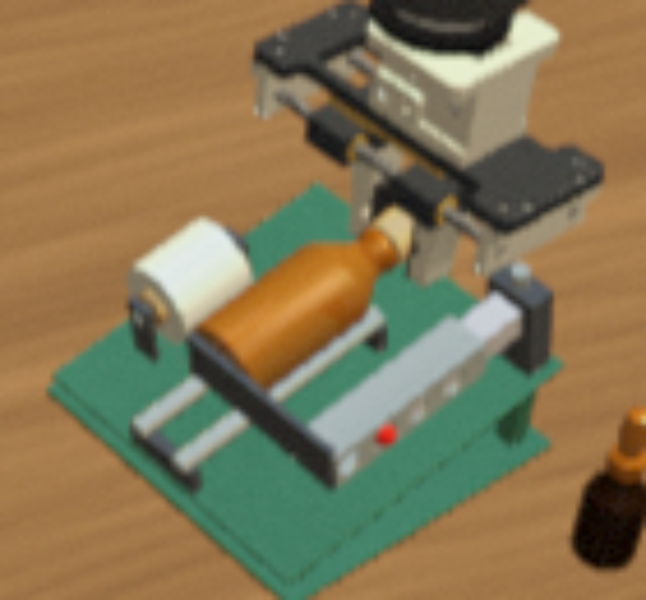

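The bottle is laid: ridge slope 11.5° and lateral offset 1 mm. Now easing the base onto the plate.

>>> step_arm([
  [0.02, 0.001, 0, 0.0002, 0],
  [0.02, 0.002, 0, 0.0004, 0],
  [0.02, 0.003, 0, 0.0006, 0],
  [0.02, 0.003, 0, 0.0006, 0],
], newtons=7)

```text
time_s: 17.75
tcp_pos: [0.5115, 0.255, 0.11]
eef_rot: [-180.0, 0.0, -74.9]
contact_force: [1.6, 2.9, 2.9]
gripper_width: 0.0284
```

>>> step_arm([
  [0.02, 0.001, 0, 0, 0],
  [0.02, 0.002, 0, 0, 0],
  [0.02, 0.003, 0, 0, 0],
  [0.02, 0.003, 0, 0, 0],
])

```text
time_s: 18.25
tcp_pos: [0.5123, 0.2531, 0.11]
eef_rot: [-179.9, 0.1, -74.9]
contact_force: [-0.9, 8.6, 0.7]
gripper_width: 0.0287
```

```bash
python3 chk.py 9
```

```text
[0.51232516 0.2531424  0.11001367] [-0.92889444  8.61511254  0.68508545] [3.0827021  0.24538216 0.04875535] 0.02872016843083776
small_bottle_mid [(0.67, array([ 0.2882, -0.2553,  0.11  ])), (0.64, array([0.528 , 0.1937, 0.0946])), (0.56, array([ 0.332 , -0.4225,  0.0497]))]
bed [(0.75, array([0.5308, 0.1992, 0.0994]))]
stop_face [(0.61, array([ 0.5486, -0.2269,  0.103 ])), (0.55, array([0.5451, 0.1256, 0.0774]))]
amber n 31382 h 0.014580966480214478 0.11915381773541191
ridge [0.1155 0.1175 0.1197 0.1218 0.25   0.125 ]
slope deg 51.96317450945071
lateral [0.0018 0.001  0.001  0.0012 0.0013 0.0013]
```

View pics/s9.png

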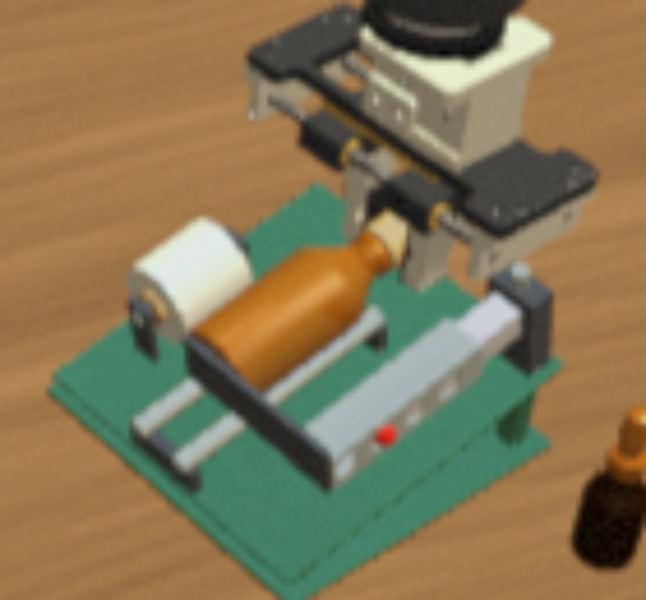

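View pics/w9.png

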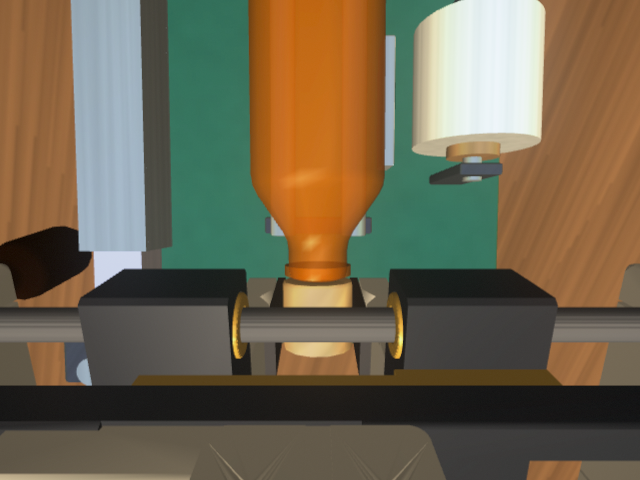

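There's 8.6 N along the slope, so the base is on the plate. I'll relieve 1 mm, release and rise.

>>> step_arm([
  [0.02, -0.001, 0, 0, 0],
  [0.033, -0.001, 0, 0, 0],
  [0.045, -0.001, 0, 0, 0],
  [0.055, -0.001, 0, 0, 0],
  [0.055, -0.001, 0, 0, 0],
])

```text
time_s: 19.12
tcp_pos: [0.5117, 0.2524, 0.1097]
eef_rot: [180.0, -0.0, -74.9]
contact_force: [-0.1, 0.5, -0.2]
gripper_width: 0.0534
```

>>> step_arm([
  [0.055, 0, 0, -0.01, 0],
  [0.055, 0, 0, -0.04, 0],
  [0.055, 0, 0, -0.08, 0],
  [0.055, -0.01, 0, -0.12, 0],
  [0.055, -0.02, 0, -0.15, 0],
])

```text
time_s: 19.75
tcp_pos: [0.5069, 0.2723, 0.2628]
eef_rot: [-179.9, 0.1, -74.9]
contact_force: [0.1, -0.2, -0.9]
gripper_width: 0.0549
```

```bash
python3 chk.py 10
python3 - <<'E'
from h import *
c=capture("top"); cv2.imwrite("pics/t2.png",c["image"][:,:,::-1])
for l in ["small_bottle_mid","tall_bottle1_mid","dropper_bottle_mid","stop_face","bed"]:
    print(l,[(round(d["p"],2),np.round(d["location"],4)) for d in spotter.tip_of("top",l)])
E
```

```text
[0.50685412 0.27231823 0.26280916] [ 0.08702544 -0.22304732 -0.89873948] [ 0.13508123 -0.07182122  0.05509509] 0.05491764623148436
small_bottle_mid [(0.72, array([0.5288, 0.1896, 0.0989])), (0.58, array([ 0.3305, -0.4243,  0.0512]))]
bed [(0.67, array([0.5302, 0.2003, 0.098 ]))]
stop_face [(0.62, array([0.5451, 0.126 , 0.0768]))]
amber n 10072 h -0.0046638375448487274 0.1316607703334113
ridge [0.1155 0.1174 0.1197 0.1216 0.1239 0.125 ]
slope deg 11.119241487958355
lateral [0.0019 0.0019 0.0023 0.002  0.0019 0.0011]
small_bottle_mid [(0.91, array([ 0.2812, -0.2564,  0.1087])), (0.66, array([ 0.3269, -0.4215,  0.0518])), (0.63, array([0.5256, 0.1963, 0.0994]))]
tall_bottle1_mid [(0.95, array([ 0.549 , -0.2214,  0.1004])), (0.48, array([0.5802, 0.2856, 0.1266])), (0.36, array([0.5378, 0.1589, 0.06  ]))]
dropper_bottle_mid [(0.89, array([0.7309, 0.3732, 0.055 ])), (0.77, array([0.6798, 0.3041, 0.0526]))]
stop_face [(0.84, array([0.5408, 0.124 , 0.0796])), (0.29, array([0.4727, 0.1486, 0.0709]))]
bed [(0.93, array([0.5259, 0.1955, 0.0945]))]
```

View pics/w10.png

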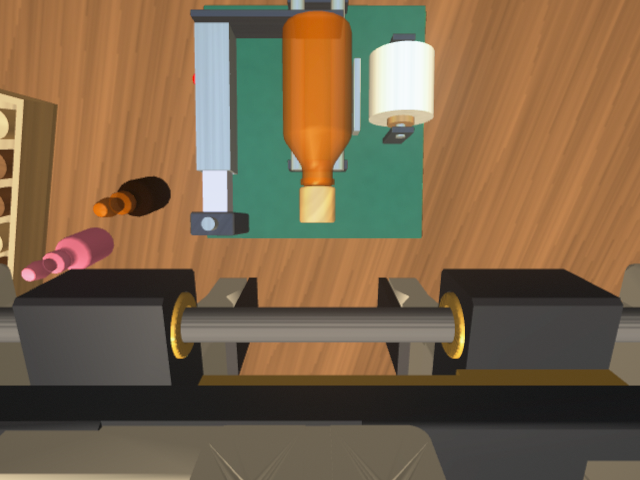

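View pics/s10.png

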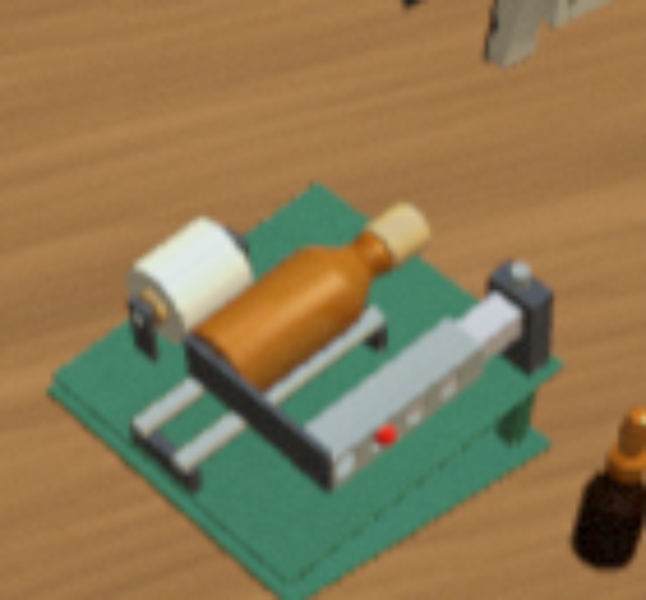

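The bottle lies on both rods in the wrist view, base against the plate at (318,14) and cap at (317,205) up-slope. The button is still out at (195,78). Handing in.

```bash
python3 -c "
from plant import workorder
print(workorder.close_job())"
```

```text
the job is handed in; nothing more can be done
None
```

I set the cradle for the small bottle and laid it in place, then handed the job in at about 20 s of the 59 s. The hand-in gives no verdict.

- **Stop:** I pinched the stop tube over the red button and slid it about 25 mm up the slope. The button popped out through the next hole and still showed out in the last pictures. I judged that from the images and the tool travel, not from a joint reading.
- **Bottle:** I lifted the middle-sized amber bottle out of the crate by its cap. I tipped it over its base edge on the rods, slid it down until the force reached about 8.6 N on the plate, backed off 1 mm and released it.
- **Last checks on the bottle:**
  - Its slope is about 11.1°, against 12° nominal.
  - It sits 1–2 mm off the rods' midline.
  - Its ridge is about 1 mm above my estimate, and its base shows against the plate.
  - The networks put its middle 2–11 mm from their own bed estimate. The scene camera's figure, about 11 mm mostly along the slope, disagrees with the others and with the contact force I felt, so I treated it as noise.
- **Bystanders:** The dropper bottle and the one tall bottle the network reported were within about 3 mm of where they started. I did not measure the other two tall bottles again at the end. The gripper was clear of everything at hand-in.

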